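# Clear the trimming fixture and knock out the locket castings

### The arm

A 6-joint arm with a two-finger parallel gripper is mounted at the origin on the work surface. World frame = base frame: x ahead of the robot, y to its left, z up, the work surface at z = 0. Lengths are in m, angles in rad, forces in N, time in s.
With the tool pointing down it reaches from about 0.375 to 0.975 m from the base axis. Payload 3.8 kg.
Tool frame: the origin (TCP) lies midway between the tips of the shut fingers; the grasp point (between the pads) lies 19 mm behind it; z points along the fingers, y is the line along which they close (so a half turn about z gives the same grasp; the last joint's range is limited). The gripper opens to 88 mm and grips with 3 to 60 N. Pads are 18 mm wide; open, the fingers measure 123 mm over their backs; the gripper's body (75 mm by 187 mm) begins 45 mm behind the grasp point.
Start: joints at [1.242, 0.264, 1.604, -0, 1.274, -0.037], TCP at [0.194, 0.646, 0.218] pointing down, gripper open.
Joint ranges: [-2.63, 2.63], [-0.94, 2.18], [0.31, 2.57], [-1.31, 4.45], [0, 2.66], [-2.55, 2.55]. Speed limits (rad/s): [2.57, 2.57, 3.14, 3.14, 3.14, 3.14].

### API

Orientations are given as a rotation vector (axis times angle).
In Python, from cell import manip, inverse_kinematics, cams, order gives the robot as it stands. Calls block until the motion is done:
- manip.move_pose(position, orientation): joint-space move of the TCP to a pose.
- manip.move_linear(position, rate=0.15, rot=None): straight line of the TCP; rot=None keeps the orientation; rate is the mean speed in m/s.
- manip.set_joints(angles): joint-space move.
- manip.set_gripper(opening, force=None): finger opening in m; force is the grip in N (None keeps the last); returns when the fingers have stopped.
- manip.dwell(seconds).
- inverse_kinematics(position, orientation): joint angles nearest the present ones, or None.
- manip.state(): the state.
- cams.capture(name): name is "scene" or "top" or "wrist"; returns a dict with "image" (480x640x3 uint8, blue, green, red), "z_map" (480x640 float32, m along the optical axis (not along the pixel's ray), 0 where there is no reading), "intrinsics" (3x3 intrinsics, pixels), "position" and "orientation" of the camera in the world; the wrist camera has in their place "T_tool_cam" (4x4, takes a point from camera to tool coordinates, whose origin is the TCP and whose axes are the flange's). Camera axes: x right, y down, z forward; pixel columns grow to the right and rows downward; lengths in m; the calibration is good to about 2 mm. The wrist camera is an equidistant fisheye: a pixel r from the principal point sees the ray r / f radians off the axis. A picture is of the moment at which its call begins: read the wrist's pose just before it.
A pose or a line that the arm cannot do raises manip.IKError and nothing moves.
- order.close_job(): hands the job in; it is judged then, once.
The state is a dict: "clock": time; "joint_pos": joint angles; "joint_velocities": joint speeds; "tau": joint torques, N m; "tool_pos": TCP position; "tcp_rot": TCP orientation; "contact_force": force on the tool from outside, world axes, zero at the start; "moment": the same for the moment, N m; "gripper_width": finger opening in m; "grasp_force": force on a finger pad.
Only numpy, scipy, OpenCV 4.12 (cv2) and the standard library are available. Lean on these libraries where they do the work, as an engineer would, in place of code of your own. Each camera call takes 0.05 s, during which the arm holds its last target. There are 200 camera calls.

### The job

Take the bench brush, sweep every cut-off gate along the bed of the trimming fixture into its yellow scrap tray, and once the bed is clear pull the knock-out lever right over so that the pins push the locket castings up out of their wells. Set each casting down gently, flat and face up, on the felt of the blue tray, and leave the fixture ready for the next batch, with the lever pushed back home and the brush standing on its cork mat; do not disturb the other things on the bench.

Things in the scene. Friction and masses are not known exactly. Their poses are not given: they have to be found in the camera images.
- fixture: Steel trimming fixture, fixed. Origin: centre of its footprint at bench level; +x away from the robot, +y to the yellow scrap tray, -y to the lever. Bed 170 (x) by 250 (y) mm, top 70 mm above the bench. In it, at x +55, y -78, -26, +26, +78 mm, four wells 37.5 mm across, 14 mm deep, each with an ejector hole in its floor and a pin 16 mm across that comes up through it.
- bed (a point): Middle of the land, the flat front half of the bed where the gates lie, on its face (fixture x -37, y 0, z 70 mm). The land is 83 mm wide (fixture x -79 to +4) between two dark strips 6 mm thick and 6 mm high: front fence and shear strip. Open at both ends (y -125, +125); the +y end drops into the scrap tray. Axes as the fixture's.
- scrap_tray (a point): Centre of the floor of the yellow scrap tray fixed at the +y end of the bed: inside 152 (x) by 91 (y) mm, floor 14 mm and outer rim 60 mm above the bench, 10 mm lower than the bed; no wall on the bed's side. Axes as the fixture's.
- knockout (a joint): Knock-out lever angle (rad): 0 home, arm leaning 50 deg from upright to fixture +x, pins down; 1.6 pulled right over to -x, pins up. Shaft along fixture y at x 0, y -142, z 35 mm; arm 120 mm. Stays where left; about 3 N at the grip moves it. It lifts all pins together, 6.25 mm per rad, up to 10 mm; the first 1 mm is free play, so castings rise 9 mm.
- lever_grip (a point): Middle of the lever's red hand grip, a round bar 16 mm thick and 58 mm long lying along the fixture's y, clear of the arm: the arm is 35 mm to the +y side of this point. It moves with the lever on a circle of 120 mm about the shaft.
- mat: Cork mat fixed to the bench, 280 (its x) by 150 (its y) mm, 4 mm thick, the brush's place. Origin at its centre on the bench.
- brush: Wooden bench brush, about 110 g, stiff bristles down. Origin: centre of the bristle tips. Bristle block 78 (x) by 46 (y) mm, 26 mm tall; on it the wooden back, 82 by 48 mm, 26 to 42 mm above the tips; the handle, 22 mm wide, runs to x = -167 mm, 28 to 42 mm above the tips. It stands on its bristles.
- brush_grip (a point): Point on the brush's wooden back to hold it by, near its centre of mass: brush x -22 mm, 36 mm above the bristle tips. The back is 48 mm wide (brush y) here.
- felt (a point): Centre of the felt floor of a shallow dark wooden tray lined with blue felt, fixed to the bench; the felt is 6 mm above the bench and 168 (x) by 138 (y) mm inside the walls, which are 6 mm thick and stand 12 mm above the felt.
- casting0: Round brass locket casting with a blue enamel face, 36 mm across, 13.5 mm thick, 70 g; may be absent. Origin: centre of its underside, z up through the blue face. Starts in the well at fixture y = -78 mm with its top 0.5 mm below the bed; raised by its pin it stands about 8.5 mm proud of the bed.
- casting1: Round brass locket casting with a blue enamel face, 36 mm across, 13.5 mm thick, 70 g; may be absent. Origin: centre of its underside, z up through the blue face. Starts in the well at fixture y = -26 mm with its top 0.5 mm below the bed; raised by its pin it stands about 8.5 mm proud of the bed.
- casting2: Round brass locket casting with a blue enamel face, 36 mm across, 13.5 mm thick, 70 g; may be absent. Origin: centre of its underside, z up through the blue face. Starts in the well at fixture y = 26 mm with its top 0.5 mm below the bed; raised by its pin it stands about 8.5 mm proud of the bed.
- casting3: Round brass locket casting with a blue enamel face, 36 mm across, 13.5 mm thick, 70 g; may be absent. Origin: centre of its underside, z up through the blue face. Starts in the well at fixture y = 78 mm with its top 0.5 mm below the bed; raised by its pin it stands about 8.5 mm proud of the bed.
- gate0: Cut-off casting gate, a chunky T-shaped piece of brass, 24 by 18 mm, 11 mm high, 22 g; may be absent. Origin: about the middle of its underside. Starts lying on the land of the bed.
- gate1: Cut-off casting gate, a chunky T-shaped piece of brass, 24 by 18 mm, 11 mm high, 22 g; may be absent. Origin: about the middle of its underside. Starts lying on the land of the bed.
- gate2: Cut-off casting gate, a chunky T-shaped piece of brass, 24 by 18 mm, 11 mm high, 22 g; may be absent. Origin: about the middle of its underside. Starts lying on the land of the bed.
- gate3: Cut-off casting gate, a chunky T-shaped piece of brass, 24 by 18 mm, 11 mm high, 22 g; may be absent. Origin: about the middle of its underside. Starts lying on the land of the bed.
- gate4: Cut-off casting gate, a chunky T-shaped piece of brass, 24 by 18 mm, 11 mm high, 22 g; may be absent. Origin: about the middle of its underside. Starts lying on the land of the bed.
- glue: White glue bottle 38 mm across, 85 mm tall; not part of the job, origin at the centre of its underside.
- pot: White jar 42 mm across, 75 mm tall; not part of the job, origin at the centre of its underside.
- spool: Black wire spool lying flat, 72 mm across, 30 mm high; not part of the job, origin at the centre of its underside.
- bench_block: Steel bench block 64 by 64 by 19 mm; not part of the job, origin at the centre of its underside.
- ring_clamp: Wooden ring clamp 100 by 22 by 18 mm; not part of the job, origin at the centre of its underside.
- wax_block: Dark wooden block 60 by 40 by 22 mm; not part of the job, origin at the centre of its underside.

How it is judged:
By the outcome, as a careful person would: the job done as asked, in the order asked, and still so for the second after the job is handed in, with the robot touching nothing.
Of casting0, casting1, casting2, casting3 only 2 to 4 are there at a start; the rules pass over those that are not, and their reading is None.
Of gate0, gate1, gate2, gate3, gate4 only 3 to 5 are there at a start; the rules pass over those that are not, and their reading is None.
At some moment in a run one of brush, gate0, gate1, gate2, gate3, gate4 may be knocked a few centimetres aside while the robot is not near it.
It also fails if it takes over 210 s, if anything falls off the work surface, if the arm or the gripper's body presses on something with over 40 N, if the wrist force passes 120 N, or if a joint passes its speed limit or range.

## Working session

There is one attempt and no reset: what is moved stays moved. The work goes in short steps, each a Python script; the robot and the scene stay as the last script left them, time stands still between calls to the robot, and variables do not carry over. Pictures are saved under pics/ and viewed, at most 14 in all, crops included, and the job is handed in when it is done.

```bash
ls; mkdir -p pics
cat > h.py <<'E'
import numpy as np, cv2
from scipy.spatial.transform import Rotation as R
from cell import manip, inverse_kinematics, cams, order
E
python3 - <<'E'
from h import *
for n in ("scene","top"):
    c=cams.capture(n); cv2.imwrite(f"pics/{n}0.png",c["image"]); np.savez(n+"0.npz",**c)
    print(n,c["intrinsics"].tolist(),c["position"],c["orientation"])
s=manip.state(); print({k:np.round(v,3).tolist() for k,v in s.items()})
E
```

```text
pics
scene [[514.6220324951603, 0.0, 313.176944998981], [0.0, 514.6220324951603, 242.1065684194542], [0.0, 0.0, 1.0]] [ 1.13072272 -0.57583388  1.02363315] [-2.2478784  -0.94724934  0.33781488]
top [[577.5869184565038, 0.0, 317.2792742299982], [0.0, 577.5869184565038, 236.8440183546567], [0.0, 0.0, 1.0]] [0.38018059 0.01966271 1.15792798] [-2.15826582  2.15139941 -0.19847736]
{'clock': 0.1, 'joint_pos': [1.242, 0.265, 1.605, -0.0, 1.274, -0.037], 'joint_velocities': [0.003, -0.002, -0.002, -0.0, 0.001, -0.0], 'tau': [0.001, -50.361, -35.807, 0.073, 0.023, -0.0], 'tool_pos': [0.194, 0.646, 0.217], 'tcp_rot': [-0.457, -3.108, 0.003], 'contact_force': [0.087, -0.864, -0.848], 'moment': [-0.016, 0.008, -0.013], 'grasp_force': 0.0, 'gripper_width': 0.088}
```

View pics/top0.png

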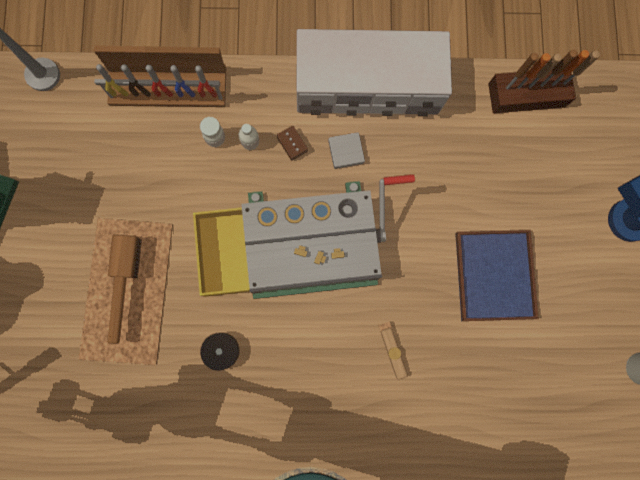

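View pics/scene0.png

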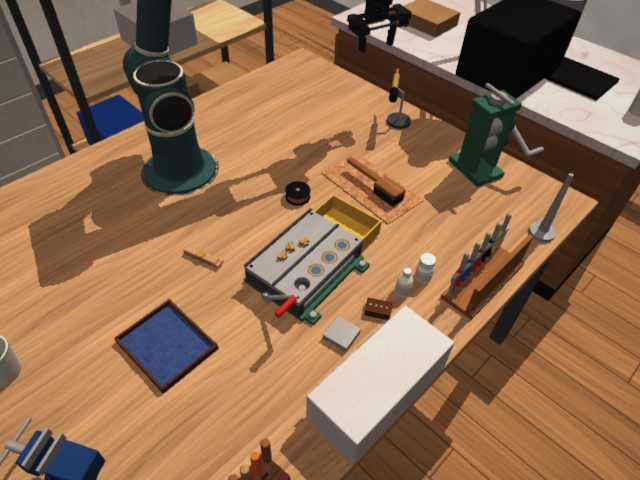

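```bash
cat >> h.py <<'E'
def pose(c):
    return R.from_rotvec(c["orientation"]).as_matrix(), np.array(c["position"])
def px2w(c,uv,z):
    M,p=pose(c); uv=np.atleast_2d(np.asarray(uv,float)); K=c["intrinsics"]
    d=np.c_[(uv[:,0]-K[0,2])/K[0,0],(uv[:,1]-K[1,2])/K[1,1],np.ones(len(uv))]@M.T
    return p+d*((z-p[2])/d[:,2])[:,None]
def cloud(c):
    M,p=pose(c); K=c["intrinsics"]; z=c["z_map"]; v,u=np.mgrid[:480,:640]
    P=np.stack([(u-K[0,2])/K[0,0]*z,(v-K[1,2])/K[1,1]*z,z],-1)@M.T+p
    P[z==0]=np.nan; return P
def blobs(m,amin):
    n,l,s,ce=cv2.connectedComponentsWithStats(m.astype(np.uint8)); return [(l==i,s[i],ce[i]) for i in range(1,n) if s[i,4]>=amin]
E
python3 - <<'E'
from h import *
c=dict(np.load("top0.npz")); P=cloud(c); hsv=cv2.cvtColor(c["image"],cv2.COLOR_BGR2HSV); H,S,V=cv2.split(hsv)
print("bench z",np.nanmedian(P[380:400,250:400,2]),np.nanmedian(P[250:300,470:520,2]),"bed z",np.nanmedian(P[262:275,255:370,2]))
box=lambda u0,u1,v0,v1:(lambda m:(m.__setitem__((slice(v0,v1),slice(u0,u1)),True),m)[1])(np.zeros((480,640),bool))
# bed
m=box(200,376,180,300)&(P[...,2]>.060)&(P[...,2]<.085)
m=max(blobs(m,500),key=lambda b:b[1][4])[0]; m=cv2.morphologyEx(m.astype(np.uint8),cv2.MORPH_OPEN,np.ones((9,9)))
r=cv2.minAreaRect(np.argwhere(m>0)[:,::-1].astype(np.float32)); w=px2w(c,cv2.boxPoints(r),.07); print("bed",np.round(w,4).tolist(),w[:,:2].mean(0),np.linalg.norm(w[0]-w[1]),np.linalg.norm(w[1]-w[2]))
def col(name,m,z,a):
    for b in blobs(m,a): print(name,b[1],np.round(b[2],1),np.round(px2w(c,b[2],z)[0],4))
col("enamel",box(250,365,195,230)&(H>90)&(H<125)&(S>80),.0695,20)
col("gate",box(250,375,240,275)&(H>12)&(H<30)&(S>80),.08,15)
m=box(450,545,225,325)&(H>100)&(H<130)&(S>100); col("felt",m,.006,500)
b=max(blobs(m,500),key=lambda b:b[1][4])[0]; r=cv2.minAreaRect(np.argwhere(b)[:,::-1].astype(np.float32)); w=px2w(c,cv2.boxPoints(r),.006); print(np.round(w,4).tolist(),w.mean(0),np.linalg.norm(w[0]-w[1]),np.linalg.norm(w[1]-w[2]))
col("red",box(378,420,165,195)&((H<8)|(H>172))&(S>130),.115,20)
m=box(80,180,215,365)&(P[...,2]>.03); b=max(blobs(m,300),key=lambda b:b[1][4])[0]
for z in[.046]:
    q=P[b]; print("brush z",np.nanmedian(q[:,2])); 
    w=px2w(c,np.argwhere(b)[:,::-1],z)[:,:2]; ce=w.mean(0); _,_,vt=np.linalg.svd(w-ce,full_matrices=False); ax=vt[0]*np.sign(vt[0,0]); t=(w-ce)@ax; n=np.array([-ax[1],ax[0]])
    print("brush ax",ax,np.degrees(np.arctan2(ax[1],ax[0])),"len",np.ptp(t),"front",ce+ax*t.max(),"back",ce+ax*t.min())
    hd=t>t.max()-.075; s=(w-ce)@n; print("head side",s[hd].min(),s[hd].max(),"handle",s[t<t.min()+.06].min(),s[t<t.min()+.06].max())
    print(ce, np.round(cv2.boxPoints(cv2.minAreaRect(w[hd].astype(np.float32))),4).tolist())
m=box(70,180,200,370)&(S>90)&(H>2)&(H<18)
E
```

```text
bench z -6.226783890939114e-05 0.005983020342572365 bed z 0.06977214416004507
bed [[0.6136, 0.1347, 0.07], [0.6426, -0.1167, 0.07], [0.4715, -0.1321, 0.07], [0.4449, 0.1138, 0.07]] [ 5.43117996e-01 -8.18403397e-05] 0.25307459108176894 0.1718182724273775
gate [294 246  13  11  99] [300.6 251.1] [0.5204 0.0188 0.08  ]
gate [331 248  14  11 103] [337.3 253.5] [ 0.516  -0.0502  0.08  ]
gate [314 251  12  13 100] [319.5 257.7] [ 0.508  -0.0168  0.08  ]Traceback (most recent call last):
  File "<stdin>", line 14, in <module>
ValueError: max() iterable argument is empty
```

Run:
```python
from h import *
c=dict(np.load("top0.npz")); P=cloud(c); hsv=cv2.cvtColor(c["image"],cv2.COLOR_BGR2HSV); H,S,V=cv2.split(hsv)
print("hsv felt",hsv[275,495],"enamel",hsv[217,267],"grip",hsv[181,400],"mat",hsv[300,95],hsv[350,145],"bench",hsv[400,300])
box=lambda u0,u1,v0,v1:(lambda m:(m.__setitem__((slice(v0,v1),slice(u0,u1)),True),m)[1])(np.zeros((480,640),bool))
def col(name,m,z,a):
    for b in blobs(m,a): print(name,b[1],np.round(b[2],1),np.round(px2w(c,b[2],z)[0],4),np.nanmedian(P[b[0]][:,2]))
col("casting",box(250,335,195,232)&(S>70),.0695,60)
m=box(450,545,225,325)&(H>100)&(H<130)&(S>50)
b=max(blobs(m,500),key=lambda b:b[1][4])[0]; r=cv2.minAreaRect(np.argwhere(b)[:,::-1].astype(np.float32)); w=px2w(c,cv2.boxPoints(r),.006); print("felt",np.round(w,4).tolist(),w.mean(0),np.linalg.norm(w[0]-w[1]),np.linalg.norm(w[1]-w[2]))
col("red",box(378,420,165,195)&((H<8)|(H>172))&(S>130),.115,20)
m=box(80,180,215,365)&(P[...,2]>.03); b=max(blobs(m,300),key=lambda b:b[1][4])[0]
z=.046
print("brush z",np.nanmedian(P[b][:,2])); 
w=px2w(c,np.argwhere(b)[:,::-1],z)[:,:2]; ce=w.mean(0); _,_,vt=np.linalg.svd(w-ce,full_matrices=False); ax=vt[0]*np.sign(vt[0,0]); t=(w-ce)@ax; n=np.array([-ax[1],ax[0]])
print("brush ax",ax,np.degrees(np.arctan2(ax[1],ax[0])),"len",np.ptp(t),"front",ce+ax*t.max(),"back",ce+ax*t.min())
hd=t>t.max()-.075; s=(w-ce)@n; print("head side",s[hd].min(),s[hd].max(),"handle",s[t<t.min()+.06].min(),s[t<t.min()+.06].max())
print(ce, np.round(cv2.boxPoints(cv2.minAreaRect(w[hd].astype(np.float32))),4).tolist())
for uv in [(98,219),(172,222),(159,363),(81,360)]: print("mat corner",px2w(c,uv,.004)[0][:2])
```

```text
hsv felt [112  83 114] enamel [100  67 121] grip [  3 192 158] mat [ 13 116 170] [ 14 120 153] bench [ 14 113 104]
casting [262 195  58   6 203] [283.1 196.7] [0.6271 0.0531 0.0695] -0.00010608013086221835
casting [312 202  19  18 199] [320.7 210.8] [ 0.5999 -0.0193  0.0695] 0.06941614034101118
casting [285 205  19  18 185] [293.9 213.8] [0.5938 0.0321 0.0695] 0.06882888801133125
casting [258 207  19  19 170] [266.5 216.4] [0.5882 0.0845 0.0695] 0.06868778336393921
felt [[0.5642, -0.308, 0.006], [0.5728, -0.4447, 0.006], [0.4027, -0.445, 0.006], [0.3951, -0.3113, 0.006]] [ 0.48370555 -0.3772633   0.006     ] 0.13698725592433292 0.17007700559192304
red [383 175  32  10 235] [398.5 179.4] [ 0.6514 -0.163   0.115 ] 0.12150905481253582
brush z 0.045019533375952214
brush ax [ 0.99843644 -0.05589887] -3.204439748538898 len 0.20704173934064635 front [0.55581545 0.35807925] back [0.34909743 0.36965265]
head side -0.025971209186374803 0.025102993442586978 handle -0.011469172873750313 0.011509282319517351
[0.47113692 0.3628201 ] [[0.4794999957084656, 0.33629998564720154], [0.5544999837875366, 0.33219999074935913], [0.557200014591217, 0.3831999897956848], [0.4823000133037567, 0.3871999979019165]]
mat corner [0.59326249 0.42603503]
mat corner [0.58807223 0.27818043]
mat corner [0.30994962 0.29233583]
mat corner [0.31577386 0.44234374]
```

```bash
cat >> h.py <<'E'
A=np.radians(6.4); C=np.array([.5424,.0003,0])
FX=np.array([np.cos(A),np.sin(A),0]); FY=np.array([-np.sin(A),np.cos(A),0])
def fx(x,y,z): return C+x*FX+y*FY+np.array([0,0,z])
def down(pos,yaw):
    """tool down, closing axis at world angle yaw (rad); of the two half turns the one with the smaller wrist turn"""
    best=None
    for k in(0,np.pi):
        y=np.array([np.cos(yaw+k),np.sin(yaw+k),0]); z=np.array([0,0,-1.]); rv=R.from_matrix(np.c_[np.cross(y,z),y,z]).as_rotvec()
        q=inverse_kinematics(pos,rv)
        if q is not None and (best is None or abs(q[5])<best[0]): best=(abs(q[5]),rv)
    return best[1]
def go(pos,yaw): manip.move_pose(pos,down(pos,yaw))
def lin(pos,rate=.15): manip.move_linear(pos,rate=rate)
def st(t=""):
    s=manip.state(); print(t,"t",round(s["clock"],1),"p",np.round(s["tool_pos"],4),"f",np.round(s["contact_force"],1),"w",round(s["gripper_width"],4),"gf",round(s["grasp_force"],1)); return s
def find_brush(c,zt=.046):
    P=cloud(c); m=(P[...,2]>.03)&(P[...,2]<.06)&(P[...,1]>.22)&(P[...,1]<.50)&(P[...,0]>.25)&(P[...,0]<.65)
    b=max(blobs(m,300),key=lambda b:b[1][4])[0]
    w=px2w(c,np.argwhere(b)[:,::-1],zt)[:,:2]; ce=w.mean(0); vt=np.linalg.svd(w-ce,full_matrices=False)[2]; ax=vt[0]
    t=(w-ce)@ax
    if -t.min()<t.max(): ax=-ax; t=-t   # handle end is farther from the centroid
    f,bk=ce+ax*t.max(),ce+ax*t.min(); o=((f-.041*ax)+(bk+.167*ax))/2
    n=np.array([-ax[1],ax[0]]); s=(w-o)@n; h=s[t>t.max()-.07]; o=o+n*(h.min()+h.max())/2
    return o,np.arctan2(ax[1],ax[0]),np.ptp(t)
E
python3 - <<'E'
from h import *
c=cams.capture("top"); P=cloud(c)
print("box z",np.nanmax(P[40:120,295:450,2]),"box min x",np.nanmin(P[...,0][30:120,300:445][P[...,2][30:120,300:445]>.1]))
o,yaw,L=find_brush(c); print(o,np.degrees(yaw),L)
ax=np.array([np.cos(yaw),np.sin(yaw)]); g=np.r_[o-.022*ax,.040-.019]
assert abs(L-.208)<.006
manip.set_gripper(.08)
go(g+[0,0,.10],yaw+np.pi/2); st("hover")
lin(g,.12); st("at"); manip.set_gripper(.03,force=30); st("grip")
lin(g+[0,0,.13],.15); st("up")
np.save("brush.npy",np.r_[g,yaw])
c=cams.capture("top"); cv2.imwrite("pics/top1.png",c["image"])
E
```

```text
box z 0.11712511583087615 box min x 0.8197918336440786
[0.51534673 0.35999711] -3.1365682453807087 0.20704845433659363
hover t 2.0 p [0.4933 0.3621 0.1215] f [0.7 0.  1.1] w 0.0804 gf 0.0
at t 3.0 p [0.4941 0.3617 0.0218] f [-0.1  0.9  0.3] w 0.0797 gf 0.0
grip t 3.6 p [0.4937 0.3616 0.0215] f [-0.4  1.1  3.8] w 0.0469 gf 30.0
up t 4.7 p [0.4925 0.3606 0.1496] f [-0.2 -0.8 -0.9] w 0.0472 gf 30.0
```

Run:
```python
from h import *
b=np.load("brush.npy"); s=manip.state()
rv=(R.from_euler("z",A-b[3])*R.from_rotvec(s["tcp_rot"])).as_rotvec()
p=fx(-.0595,-.095,.16); print(inverse_kinematics(p,rv))
# via point high, over the front of the fixture
manip.move_pose(p,rv); st("above")
lin(fx(-.0595,-.095,.110),.1)
st(); c=cams.capture("wrist"); cv2.imwrite("pics/w1.png",c["image"])
c=cams.capture("scene"); cv2.imwrite("pics/s1.png",cv2.resize(c["image"][180:340,220:420],(800,640))[:600])
```

```text
[-0.24883792 -0.01492348  2.02579209 -0.002784    1.13226674 -1.93015416]
above t 6.4 p [ 0.4942 -0.1001  0.16  ] f [-0.2  0.  -0.8] w 0.047 gf 30.0
 t 7.0 p [ 0.4941 -0.1006  0.11  ] f [ 0.3 -0.5 -0.3] w 0.0469 gf 30.0
```

View pics/w1.png

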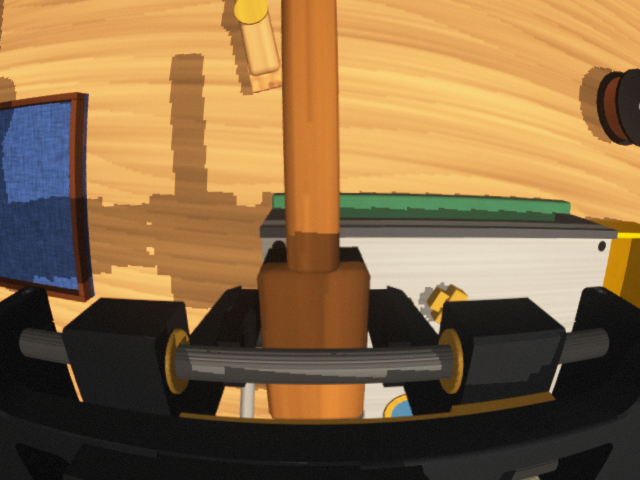

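View pics/s1.png

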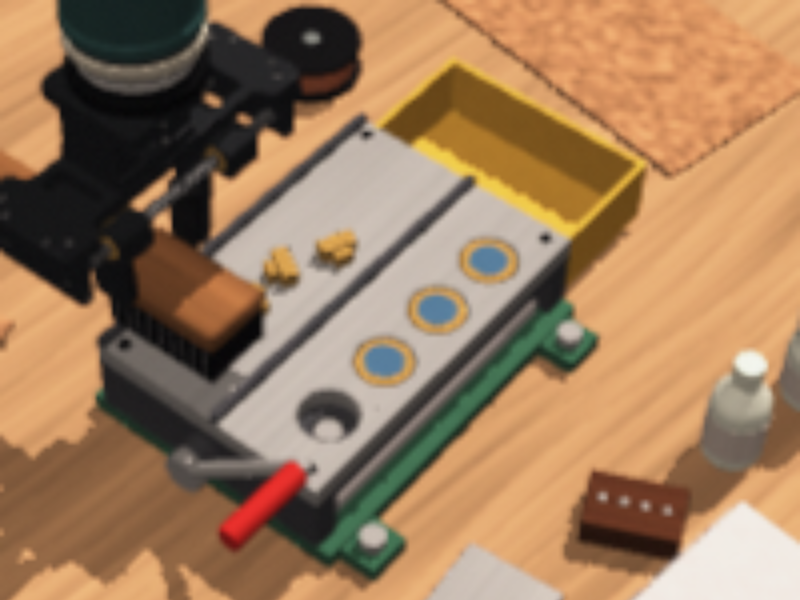

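Run:
```python
from h import *
lin(fx(-.0595,-.095,.097),.06); f0=st()["contact_force"][2]
for z in(.094,.0925,.091,.0895,.0885):
    lin(fx(-.0595,-.095,z),.04); s=st(z)
    if s["contact_force"][2]-f0>6: break
```

```text
t 7.5 p [ 0.4932 -0.1006  0.0963] f [-0.2 -0.5 -1.2] w 0.0469 gf 30.0
0.094 t 7.8 p [ 0.4938 -0.1007  0.0939] f [ 0.   0.5 -1.5] w 0.0472 gf 30.0
0.0925 t 8.0 p [ 0.4938 -0.1007  0.0925] f [-0.1 -0.1 -0.3] w 0.0474 gf 30.0
0.091 t 8.3 p [ 0.4938 -0.1007  0.0909] f [ 0.  -0.5 -1.8] w 0.047 gf 30.0
0.0895 t 8.5 p [ 0.4937 -0.1007  0.0893] f [ 0.1 -0.1 -1.7] w 0.0471 gf 30.0
0.0885 t 8.8 p [ 0.4938 -0.1007  0.0884] f [ 0.6 -0.1 -0.4] w 0.0471 gf 30.0
```

Run:
```python
from h import *
for y in(-.04,.02,.08,.130): lin(fx(-.0595,y,.0885),.09); st(y)
manip.dwell(.3)
lin(fx(-.0595,.130,.17),.15)
lin(fx(-.0595,-.02,.25),.25)   # clear the view
c=cams.capture("top"); cv2.imwrite("pics/top2.png",cv2.resize(c["image"][170:330,60:260],(800,640))[:600])
c=cams.capture("scene"); cv2.imwrite("pics/s2.png",cv2.resize(c["image"][180:340,220:420],(800,640))[:600])
st()
```

```text
-0.04 t 9.5 p [ 0.4878 -0.0459  0.0885] f [ 1.7 -0.5 -1.5] w 0.047 gf 30.0
0.02 t 10.3 p [0.4811 0.0135 0.0885] f [ 0.1 -0.2 -1.2] w 0.0471 gf 30.0
0.08 t 11.2 p [0.4744 0.0731 0.0885] f [-0.1 -0.3 -1.4] w 0.0472 gf 30.0
0.13 t 11.9 p [0.4687 0.1228 0.0884] f [-0.5 -0.6 -0.2] w 0.0471 gf 30.0
 t 13.8 p [ 0.4845 -0.0251  0.2484] f [ 0.3  1.1 -1.4] w 0.0471 gf 30.0
```

View pics/s2.png

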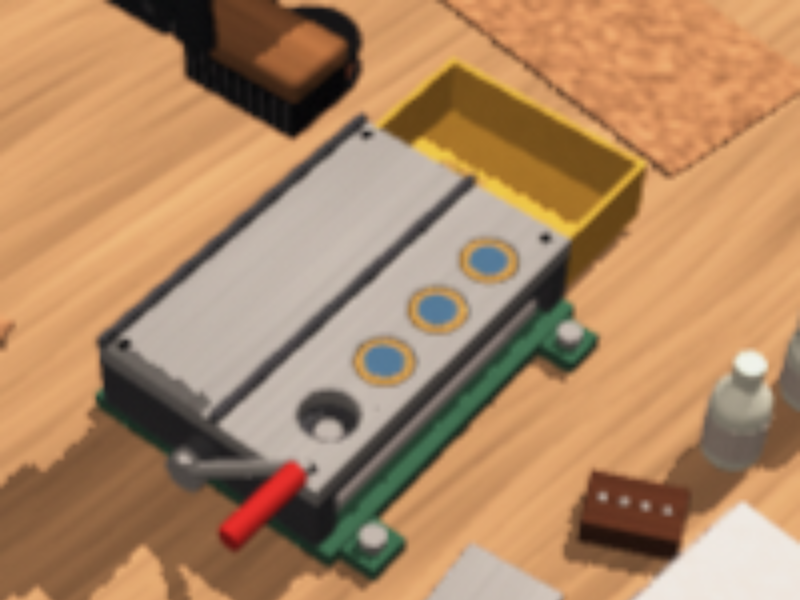

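The bed is clear in the scene view; the near part of the tray is hidden. I'll return the brush and check the tray from the top.

Run:
```python
from h import *
b=np.load("brush.npy"); g=b[:3]; s=manip.state()
rv=(R.from_euler("z",b[3]-A)*R.from_rotvec(s["tcp_rot"])).as_rotvec()
manip.move_pose(g+[0,0,.12],rv); f0=st("over mat")["contact_force"][2]
lin(g+[0,0,.006],.1)
for dz in(.003,.0015,.0005,-.0005):
    lin(g+[0,0,dz],.03); s=st(dz)
    if s["contact_force"][2]-f0>4: break
manip.set_gripper(.075); lin(g+[0,0,.12],.15)
go(fx(.092,-.175,.26),A); st("by lever")
c=cams.capture("top"); np.savez("top3.npz",**c); print(find_brush(c))
a=cv2.resize(c["image"][170:370,70:270],(600,600)); cv2.imwrite("pics/top3.png",a)
```

```text
over mat t 15.3 p [0.4939 0.3606 0.1414] f [ 0.6 -0.8 -1.3] w 0.0472 gf 30.0
0.003 t 16.8 p [0.4935 0.3613 0.0242] f [-0.6  1.5 -0.8] w 0.0472 gf 30.0
0.0015 t 17.1 p [0.4933 0.3611 0.0224] f [-0.3  0.2 -0.5] w 0.0469 gf 30.0
0.0005 t 17.3 p [0.4935 0.3613 0.0216] f [ 0.3  0.1 -0.6] w 0.0473 gf 30.0
-0.0005 t 17.6 p [0.4935 0.3613 0.0216] f [-2.2 -1.8  5.9] w 0.0472 gf 30.0
by lever t 21.1 p [ 0.6533 -0.1621  0.2596] f [-0.8 -1.4 -0.7] w 0.075 gf 0.0
(array([0.515445  , 0.35663905]), np.float64(-0.03943814818961537), np.float64(0.20704872776310862))
```

View pics/top3.png

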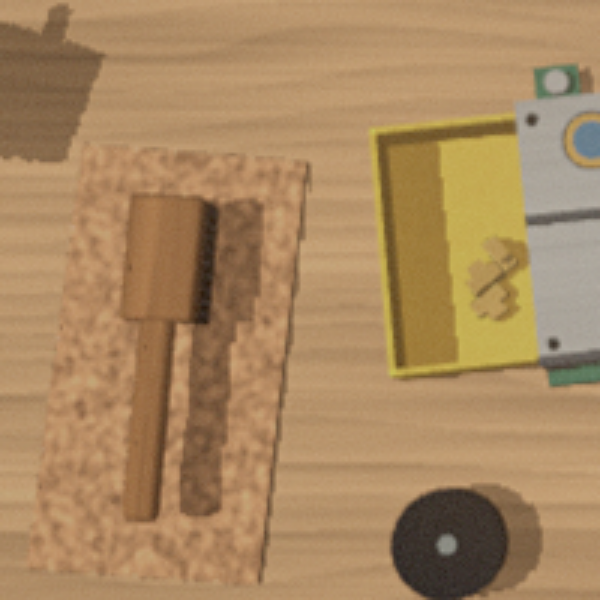

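```bash
cat >> h.py <<'E'
def arc(deg,dx=0): # TCP with grasp point on the grip, arm leaning deg to +x
    t=np.radians(deg); return fx(.120*np.sin(t)+dx,-.175,.035+.120*np.cos(t)-.019)
E
python3 - <<'E'
from h import *
c=dict(np.load("top3.npz")); hsv=cv2.cvtColor(c["image"],cv2.COLOR_BGR2HSV); H,S,V=cv2.split(hsv); P=cloud(c)
m=(P[...,2]>.0745)&(P[...,2]<.09); w=P-C; X=w@FX; Y=w@FY; m&=(X>-.072)&(X<-.002)&(abs(Y)<.122); print("raised px on land",m.sum())
assert m.sum()<15
manip.set_gripper(.050); lin(arc(50)+[0,0,.06],.15); f0=st()["contact_force"]; lin(arc(50),.08); st("at grip")
manip.set_gripper(.024); st("caged")
for d in range(40,-41,-10): lin(arc(d,-.003),.10); s=st(d)
for d in(-42,-44,-46):
    lin(arc(d,-.003),.04); s=st(d)
    if abs(s["contact_force"]@FX)>9: break
c=cams.capture("scene"); cv2.imwrite("pics/s3.png",cv2.resize(c["image"][180:340,220:420],(800,640))[:600])
E
```

```text
raised px on land 36Traceback (most recent call last):
  File "<stdin>", line 4, in <module>
AssertionError
```

Run:
```python
from h import *
c=dict(np.load("top3.npz")); P=cloud(c); w=P-C; X=w@FX; Y=w@FY
m=(P[...,2]>.0745)&(P[...,2]<.09)&(X>-.072)&(X<-.002)&(abs(Y)<.122)
for b in blobs(m,1): print(b[1], X[b[0]].mean(),Y[b[0]].mean(),P[b[0]][:,2].mean())
print([ (b[1].tolist()) for b in blobs((cv2.cvtColor(c["image"],cv2.COLOR_BGR2HSV)[...,1]>80)&(X>-.075)&(X<0)&(abs(Y)<.12)&(P[...,2]>.06),5)])
```

```text
[371 239   1   1   1] -0.01043672701185629 -0.11476496283335105 0.0748772121517598
[341 241   1   1   1] -0.008257001403954222 -0.05741507223032184 0.07539330438329217
[302 242   1   1   1] -0.0022085934750382197 0.016345969071074558 0.07474285465829866
[312 243   1   1   1] -0.00614506223847085 -0.0022813088727144065 0.07488165031904304
[315 243   1   1   1] -0.006754172523151745 -0.007933949673060279 0.0749147526307008
[320 243   1   1   1] -0.007727610739585628 -0.01737341454754756 0.07466864566116538
[295 245   1   1   1] -0.006529918740379623 0.030125177919522652 0.07491310392859107
[248 248   1   1   1] -0.0028018652907754785 0.11878532305972136 0.07501913110825087
[303 249   1   1   1] -0.015709486106610097 0.015891650314326055 0.07473365043066882
[363 253   1   1   1] -0.035518501417210656 -0.0962162248773513 0.07550553852159747
[317 255   1   1   1] -0.029894570113738507 -0.009181960376331146 0.07470096961515083
[318 257   1   1   1] -0.03392163742248418 -0.010623082108460585 0.07508588743384359
[374 257   1   1   1] -0.04530292974170553 -0.11606398985017462 0.07533654257455
[... 1143 characters left out ...]
4275358490727612 0.07541190977381351
[261 272   1   1   1] -0.05057798095351695 0.09883381914948532 0.07477403854383846
[296 273   1   1   1] -0.05963491222535325 0.03382310816078766 0.07599514787035777
[306 272   1   1   1] -0.05965720986094763 0.01494166927878992 0.07457486681379244
[285 274   1   1   1] -0.05918504921807929 0.05452350286956679 0.07496024174811367
[328 275   1   1   1] -0.06980638128372975 -0.0255332632811817 0.0753664343148166
[269 279   1   1   1] -0.06532813888621308 0.08520616990715363 0.0754323262776524
[278 279   2   2   2] -0.06813298595983851 0.06766840418026082 0.07486425428855581
[253 281   1   1   1] -0.06574252855487082 0.1153062918680257 0.07450458410732153
[]
```

Only depth noise (scattered single pixels); the land is clear.

Run:
```python
from h import *
manip.set_gripper(.050); lin(arc(50)+[0,0,.06],.15); lin(arc(50),.08); st("at grip")
manip.set_gripper(.024); st("caged")
for d in range(40,-41,-10): lin(arc(d,-.003),.10); s=st(d)
for d in(-42,-44,-46):
    lin(arc(d,-.003),.04); s=st(d)
    if abs(s["contact_force"]@FX)>9: break
c=cams.capture("scene"); cv2.imwrite("pics/s3.png",cv2.resize(c["image"][180:340,220:420],(800,640))[:600])
```

```text
at grip t 23.5 p [ 0.6537 -0.1635  0.0935] f [-0.1 -1.1  0.2] w 0.05 gf 0.0
caged t 24.0 p [ 0.6533 -0.1634  0.0932] f [ 0.4 -0.4 -0.1] w 0.0243 gf 0.0
40 t 24.4 p [ 0.6363 -0.1656  0.1091] f [0.9 0.3 3.4] w 0.0237 gf 1.2
30 t 24.8 p [ 0.6198 -0.1675  0.1213] f [ 1.4 -0.1  5.3] w 0.0239 gf 2.7
20 t 25.1 p [ 0.6014 -0.1697  0.1307] f [2.1 0.6 8.9] w 0.0241 gf 3.7
10 t 25.5 p [ 0.5819 -0.1721  0.137 ] f [ 0.6  0.6 12.9] w 0.0239 gf 5.2
0 t 25.8 p [ 0.5618 -0.1745  0.1402] f [-0.3  1.8 17.1] w 0.0242 gf 7.6
-10 t 26.2 p [ 0.5414 -0.1769  0.14  ] f [-3.7  3.8 25.2] w 0.0238 gf 11.3
-20 t 26.6 p [ 0.5208 -0.1794  0.1362] f [-9.5  4.8 36.6] w 0.0238 gf 16.7
-30 t 26.9 p [ 0.4989 -0.1819  0.1281] f [-22.9   4.3  49. ] w 0.0238 gf 23.9
-40 t 27.3 p [ 0.4744 -0.1846  0.1135] f [-39.9  -2.3  54. ] w 0.0233 gf 26.9
-42 t 27.5 p [ 0.4715 -0.1849  0.1111] f [-40.2  -0.9  58.1] w 0.0239 gf 28.6
```

View pics/s3.png

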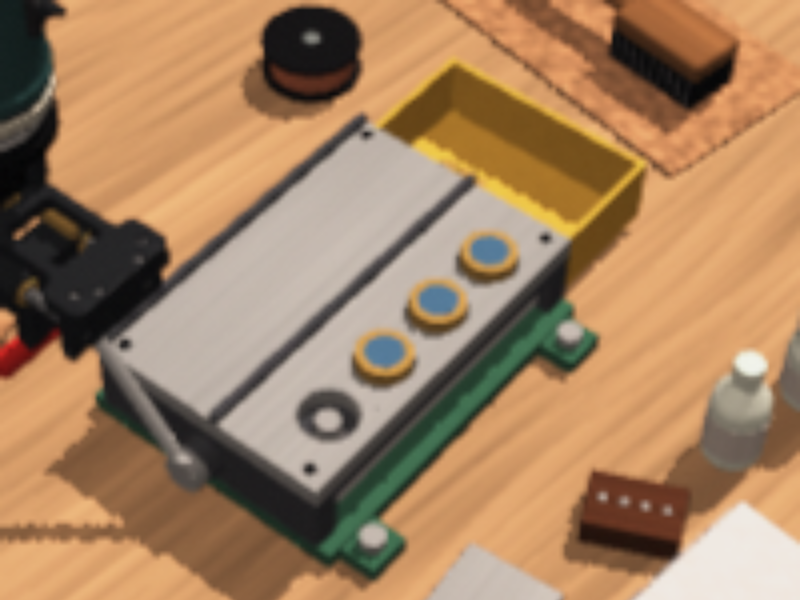

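Run:
```python
from h import *
manip.set_gripper(.050); s=st("open"); lin(s["tool_pos"]+np.array([0,0,.10]),.15)
p=fx(-.08,-.30,.22); go(p,A); st()
c=cams.capture("top"); np.savez("top4.npz",**c); cv2.imwrite("pics/top4.png",cv2.resize(c["image"][170:300,230:430],(800,520)))
hsv=cv2.cvtColor(c["image"],cv2.COLOR_BGR2HSV); H,S,V=cv2.split(hsv); P=cloud(c)
w=P-C; X=w@FX; Y=w@FY
for b in blobs((S>60)&(X>.03)&(X<.082)&(abs(Y)<.11)&(P[...,2]>.06),60):
    (u,v),r=cv2.minEnclosingCircle(np.argwhere(b[0])[:,::-1].astype(np.float32)); q=px2w(c,b[2],.0785)[0]-C
    print("casting",b[1][2:],np.round(b[2],1),"fixture",np.round([q@FX,q@FY],4),"z",np.nanmedian(P[b[0]][:,2]))
for b in blobs(((H<8)|(H>172))&(S>130)&(Y<-.12)&(Y>-.22)&(abs(X)<.2),20):
    q=px2w(c,b[2],.129)[0]-C; print("red",b[1],np.round([q@FX,q@FY],4),np.nanmedian(P[b[0]][:,2]),np.nanmax(P[b[0]][:,2]))
```

```text
open t 28.0 p [ 0.466  -0.1855  0.1113] f [-57.6  -4.   71.5] w 0.0348 gf 35.0
 t 29.4 p [ 0.4956 -0.3069  0.2183] f [ 0.4 -0.4  0.7] w 0.0501 gf 0.0
casting [ 19  19 259] [321.  210.1] fixture [ 0.0545 -0.026 ] z 0.07795425698956104
casting [ 19  19 248] [294.2 212.9] fixture [0.0545 0.0253] z 0.07793676357977064
casting [ 20  20 260] [266.9 215.7] fixture [0.0545 0.0772] z 0.0779431447605824
red [396 264  33  11 257] [-0.079 -0.174] 0.13122303791756096 0.13799253779927545
```

View pics/top4.png

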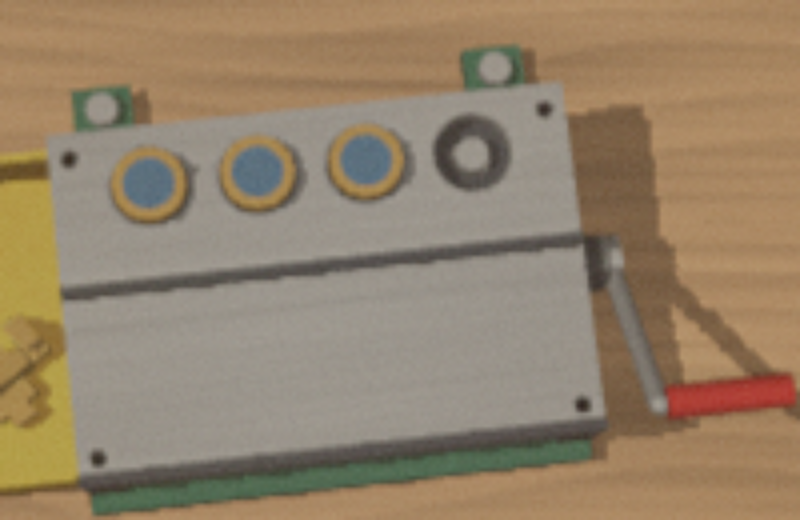

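```bash
cat > pick.py <<'E'
from h import *
import sys
FELT=np.array([.4837,-.3773])
def pick(y,dy):
    p=fx(.0547,y,.0722); manip.set_gripper(.046,force=15)
    go(p+[0,0,.10],A); lin(p+[0,0,.012],.12); f0=st("above")["contact_force"][2]; lin(p,.04)
    s=st("low"); 
    if s["contact_force"][2]-f0>5: lin(s["tool_pos"]+np.array([0,0,.001]))
    manip.set_gripper(.03,force=15); s=st("grip"); assert .033<s["gripper_width"]<.039
    lin(p+[0,0,.02],.05); lin(p+[0,0,.11],.15); assert st("up")["gripper_width"]>.033
    q=np.r_[FELT+[0,dy],.0722-.065+.006]   # underside was at .065 when raised by 9 mm
    go(q+[0,0,.12],A); lin(q+[0,0,.010],.15); f0=st("over felt")["contact_force"][2]
    for dz in np.arange(.004,-.0031,-.001):
        lin(q+[0,0,dz],.02); s=manip.state()
        if s["contact_force"][2]-f0>3: break
    st("down %.3f"%dz); manip.set_gripper(.046); lin(q+[0,0,.12],.15)
E
python3 - <<'E'
from pick import *
pick(-.026,.042)
go(fx(-.08,-.30,.26),A)
c=cams.capture("top"); cv2.imwrite("pics/top5.png",cv2.resize(c["image"][190:330,360:560],(800,560)))
E
```

```text
above t 31.8 p [ 0.6004 -0.0197  0.085 ] f [0.4 0.5 0.6] w 0.046 gf 0.0
low t 32.3 p [ 0.5994 -0.0194  0.0719] f [-0.6 -0.1 -0.2] w 0.0463 gf 0.0
grip t 32.7 p [ 0.5998 -0.0194  0.0723] f [0.3 0.  0.9] w 0.0301 gf 0.0Traceback (most recent call last):
  File "<stdin>", line 2, in <module>
  File "pick.py", line 9, in pick
    manip.set_gripper(.03,force=15); s=st("grip"); assert .033<s["gripper_width"]<.039
                                                          ^^^^^^^^^^^^^^^^^^^^^^^^^^^^
AssertionError
```

Run:
```python
from h import *
c=cams.capture("scene"); a=cv2.resize(c["image"][200:320,240:400],(640,480))
c=cams.capture("wrist"); cv2.imwrite("pics/s5.png",np.hstack([a,cv2.resize(c["image"],(640,480))])[:, :]); 
cv2.imwrite("pics/s5.png",cv2.resize(cv2.imread("pics/s5.png"),(800,300)))
```

```text
(no output)
```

View pics/s5.png

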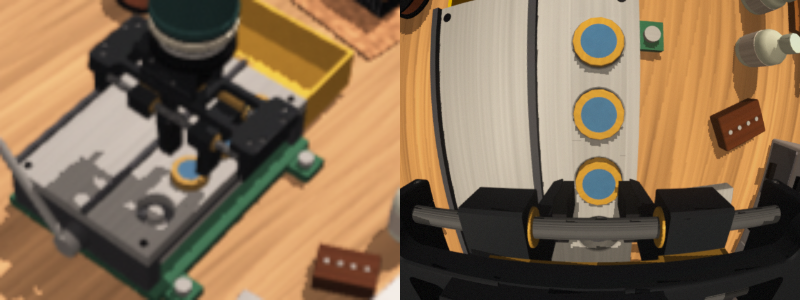

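```bash
cat >> h.py <<'E'
def wcloud(c):
    K=c["intrinsics"]; v,u=np.mgrid[:480,:640]; x=(u-K[0,2])/K[0,0]; y=(v-K[1,2])/K[1,1]; r=np.hypot(x,y)+1e-9
    z=c["z_map"]; k=np.where(r<1.5,np.tan(np.minimum(r,1.5))/r,np.nan)*z
    P=np.stack([x*k,y*k,z],-1); P[z==0]=np.nan; T=c["T_tool_cam"]; return P@T[:3,:3].T+T[:3,3]
E
python3 - <<'E'
from h import *
s=manip.state(); c=cams.capture("wrist"); print(s["tool_pos"],s["tcp_rot"],"\n",R.from_rotvec(s["tcp_rot"]).as_matrix().round(3)); print(np.round(c["T_tool_cam"],3))
Q=wcloud(c); hsv=cv2.cvtColor(c["image"],cv2.COLOR_BGR2HSV); V=hsv[...,2]
Rm=R.from_rotvec(s["tcp_rot"]).as_matrix(); W=Q@Rm.T+s["tool_pos"]
m=(V<60)&(abs(Q[...,0])<.03)&(abs(Q[...,1])<.05)&(Q[...,2]>-.06)
q=Q[m]; print(len(q), "x",np.nanmin(q[:,0]),np.nanmax(q[:,0]),"y",np.sort(q[:,1])[[0,-1]],"z pct",np.nanpercentile(q[:,2],[5,50,95,100]))
for sg in(-1,1):
    k=q[sg*q[:,1]>0]; print(sg,len(k), k[k[:,2].argmax()] if len(k) else "")
S=hsv[...,1];H=hsv[...,0]
for b in blobs((S>60)&(H>90)&(H<125)&(W[...,2]>.06)&(W[...,2]<.1),60):
    w=np.nanmedian(W[b[0]],0)-C; print("enamel",b[1][:4],np.round([w@FX,w@FY,w[2]],4))
E
```

```text
[ 0.59969687 -0.01944054  0.07226703] [2.09391961e+00 2.34193179e+00 1.00204354e-04] 
 [[-0.111  0.994  0.   ]
 [ 0.994  0.111 -0.   ]
 [-0.     0.    -1.   ]]
[[-0.    -0.963 -0.269  0.069]
 [ 1.     0.    -0.001 -0.002]
 [ 0.001 -0.269  0.963 -0.167]
 [ 0.     0.     0.     1.   ]]
4345 x -0.025908218464373176 0.02976375723833871 y [-0.04980118  0.02923031] z pct [-0.05835859 -0.0429117  -0.02208973  0.00363617]
-1 2276 [-0.01305752 -0.01964067  0.00363617]
1 2069 [ 0.00925684  0.0211738  -0.02133899]
enamel [289  39  57  53] [0.0544 0.0781 0.0788]
enamel [291 156  56  55] [0.0546 0.0264 0.0789]
enamel [293 271  51  47] [ 0.0547 -0.0254  0.0789]
```

Run:
```python
from h import *
lin(fx(.0547,-.026,.16),.2)
for o in(.0,.03,.046,.08):
    manip.set_gripper(o); s=manip.state(); c=cams.capture("wrist"); Q=wcloud(c); V=c["image"].max(-1)
    for sg in(-1,1):
        yc=sg*(s["gripper_width"]/2+.008); m=(V<70)&(abs(Q[...,0]-.008)<.006)&(abs(Q[...,1]-yc)<.006)&(Q[...,2]>-.08)&(Q[...,2]<.02)
        z=Q[m][:,2]; print(round(s["gripper_width"],3),sg,m.sum(),np.nanpercentile(z,[50,95,99.5]).round(4) if len(z) else "", Q[m][:,0].max() if len(z) else "")
    if o in(.03,): cv2.imwrite("pics/w6.png",c["image"])
st()
```

```text
0.001 -1 1796 [-0.0483 -0.0253 -0.0217] 0.01166696444230858
0.001 1 1208 [-0.047  -0.0256 -0.0216] 0.011746558115138202
0.03 -1 2160 [-0.0499 -0.0258 -0.0227] 0.011757367745163581
0.03 1 1823 [-0.0526 -0.0267 -0.0221] 0.011926475659763187
0.046 -1 2211 [-0.05   -0.026  -0.0219] 0.011633063146098438
0.046 1 1871 [-0.0533 -0.0272 -0.0215] 0.011656946033290504
0.08 -1 2257 [-0.0498 -0.0264 -0.0222] 0.011785063148225923
0.08 1 1744 [-0.0534 -0.0268 -0.0223] 0.011673254158593958
 t 35.9 p [ 0.5997 -0.0194  0.16  ] f [-0.7  0.3  1. ] w 0.0802 gf 0.0
```

View pics/w6.png

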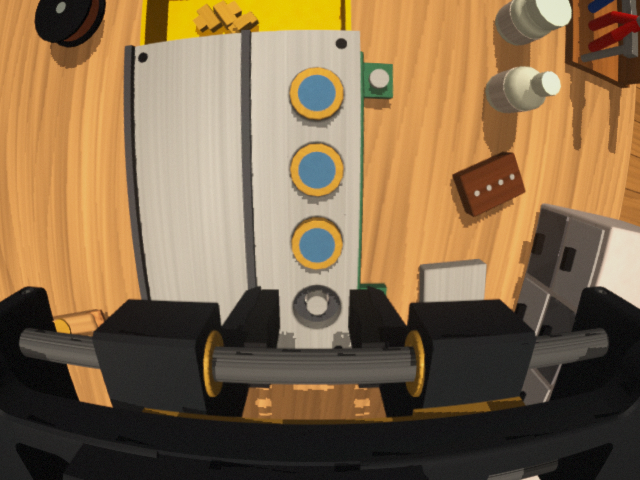

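The fingers really end about 21 mm behind the stated TCP, so the grasp was too high. I'll descend further with force guarding.

Run:
```python
from h import *
manip.set_gripper(.048,force=15)
p=fx(.0547,-.026,0); lin(p+[0,0,.075],.15); f0=st()["contact_force"][2]
for z in(.070,.066,.062,.059,.056,.054,.0525,.051):
    lin(p+[0,0,z],.05); s=st(z)
    if s["contact_force"][2]-f0>4: break
manip.set_gripper(.03,force=15); st("grip")
```

```text
t 37.3 p [ 0.6002 -0.0195  0.0755] f [1.2 0.4 0.1] w 0.0478 gf 0.0
0.07 t 37.5 p [ 0.6002 -0.0195  0.0707] f [-0.2 -0.3 -0.1] w 0.0481 gf 0.0
0.066 t 37.8 p [ 0.5994 -0.0194  0.0658] f [ 0.   0.  -0.2] w 0.0479 gf 0.0
0.062 t 38.0 p [ 0.5993 -0.0194  0.0615] f [ 0.7 -0.2  0.5] w 0.0479 gf 0.0
0.059 t 38.3 p [ 0.5994 -0.0195  0.0587] f [ 0.3 -0.1 -0.8] w 0.0479 gf 0.0
0.056 t 38.5 p [ 0.5994 -0.0194  0.0557] f [ 1.1 -0.1 -0.6] w 0.0477 gf 0.0
0.054 t 38.8 p [ 0.5995 -0.0195  0.0538] f [-0.1  0.  -0.2] w 0.048 gf 0.0
0.0525 t 39.0 p [ 0.5996 -0.0194  0.0524] f [ 0.6  0.4 -0.4] w 0.0483 gf 0.0
0.051 t 39.3 p [ 0.5995 -0.0194  0.0509] f [-0.1  0.8  0.4] w 0.048 gf 0.0
grip t 39.6 p [ 0.6008 -0.0194  0.0515] f [ 2.2 -0.4 -0.2] w 0.035 gf 15.0
```

```bash
cat > pick.py <<'E'
from h import *
FELT=np.array([.4837,-.3773]); ZP=.0512
def place(dy):
    p=manip.state()["tool_pos"]; p[2]=ZP
    lin(p+[0,0,.02],.05); lin(p+[0,0,.11],.15); assert st("up")["gripper_width"]>.033
    q=np.r_[FELT+[0,dy],ZP-.0652+.006]
    go(q+[0,0,.14],A); lin(q+[0,0,.010],.15); f0=st("over felt")["contact_force"][2]
    for dz in np.arange(.004,-.0031,-.001):
        lin(q+[0,0,dz],.02); s=manip.state()
        if s["contact_force"][2]-f0>3: break
    st("down %.3f"%dz); manip.set_gripper(.046); lin(q+[0,0,.14],.15)
def pick(y):
    p=fx(.0547,y,ZP); manip.set_gripper(.048,force=15)
    go(p+[0,0,.10],A); lin(p+[0,0,.012],.12); lin(p,.05); st("low")
    manip.set_gripper(.03,force=15); s=st("grip"); assert .033<s["gripper_width"]<.039
E
python3 - <<'E'
from pick import *
place(.042)
c=cams.capture("wrist"); cv2.imwrite("pics/w7.png",c["image"])
E
```

```text
up t 40.9 p [ 0.6    -0.0193  0.1603] f [ 0.4 -0.1 -1.3] w 0.0353 gf 15.0
over felt t 43.2 p [ 0.4846 -0.3358  0.003 ] f [-0.  -0.2 -0.2] w 0.0351 gf 15.0
down -0.001 t 44.9 p [ 0.484  -0.3355 -0.0079] f [-1.5  1.6  7.8] w 0.0351 gf 15.0
```

View pics/w7.png

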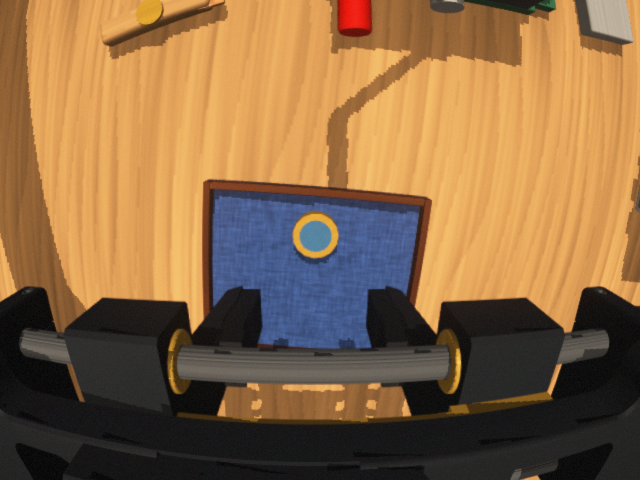

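Casting sits flat, face up at (315,236), inside the tray walls. Next two.

Run:
```python
from pick import *
pick(.026); place(0)
pick(.078); place(-.042)
go(fx(-.15,-.175,.26),A)
c=cams.capture("top"); P=cloud(c); H,S,V=cv2.split(cv2.cvtColor(c["image"],cv2.COLOR_BGR2HSV))
for b in blobs((H>12)&(H<40)&(S>60)&(P[...,1]<-.30)&(P[...,1]>-.45)&(P[...,0]>.40)&(P[...,0]<.57)&(P[...,2]>.008),30): print("brass",b[1],px2w(c,b[2],.0195)[0],np.nanmedian(P[b[0]][:,2]))
print("brush",find_brush(c)); st()
a=cv2.resize(c["image"][160:340,60:560],(800,288)); cv2.imwrite("pics/top8.png",a)
```

```text
low t 49.4 p [0.5935 0.0323 0.0508] f [ 0.  -0.1  0.1] w 0.0479 gf 0.0
grip t 49.7 p [0.5948 0.0323 0.0517] f [ 2.3 -1.  -0. ] w 0.0353 gf 15.0
up t 51.0 p [0.5941 0.0323 0.1603] f [-0.  -0.7 -1.7] w 0.0353 gf 15.0
over felt t 53.6 p [ 0.4846 -0.3779  0.003 ] f [-0.8 -0.1 -0.5] w 0.0353 gf 15.0
down -0.001 t 55.3 p [ 0.4839 -0.3775 -0.0076] f [-3.4  3.   9.4] w 0.0356 gf 15.0
low t 60.0 p [0.5877 0.0839 0.0508] f [-0.2 -0.  -0.3] w 0.0479 gf 0.0
grip t 60.4 p [0.5889 0.084  0.0517] f [2.6 0.2 0. ] w 0.0345 gf 15.0
up t 61.7 p [0.5881 0.0839 0.1602] f [-0.  -0.3 -0.7] w 0.0353 gf 15.0
over felt t 64.5 p [ 0.4846 -0.4199  0.0031] f [-0.2 -0.  -0.7] w 0.0349 gf 15.0
down 0.000 t 66.0 p [ 0.4839 -0.4194 -0.0075] f [-1.2  1.3  3.6] w 0.0352 gf 15.0
brush (array([0.51543562, 0.35650954]), np.float64(-0.039934983475139484), np.float64(0.20704662674702878))
 t 68.5 p [ 0.4129 -0.1909  0.259 ] f [ 0.7 -0.1  0. ] w 0.0459 gf 0.0
```

View pics/top8.png

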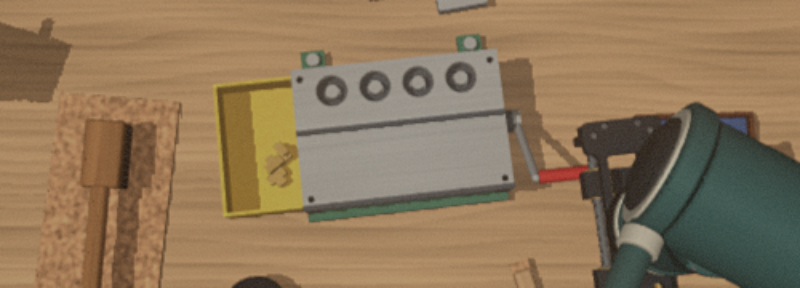

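All three wells emptied, gates in tray, brush on mat. Now lever home, with the corrected finger depth.

Run:
```python
from h import *
L=np.array([0,0,-.018])
manip.set_gripper(.050); p=arc(-41.7)+L
go(p+[0,0,.10],A); lin(p+[0,0,.03],.15); f0=st()["contact_force"]; lin(p,.05); s=st("around")
assert s["contact_force"][2]-f0[2]<5
manip.set_gripper(.030); st("caged")
for d in range(-32,49,8):
    lin(arc(d,.006)+L,.08); s=st(d)
    if np.linalg.norm(s["contact_force"])>20: break
else:
    for d in(50,52,54,56):
        lin(arc(d,.006)+L,.03); s=st(d)
        if np.linalg.norm(s["contact_force"])>10: break
```

```text
t 69.9 p [ 0.4831 -0.1831  0.1191] f [ 0.4  0.  -0.6] w 0.0502 gf 0.0
around t 70.7 p [ 0.4826 -0.1825  0.0874] f [ 0.4 -0.6  0.2] w 0.0501 gf 0.0
caged t 71.2 p [ 0.4827 -0.1826  0.0877] f [-0.3 -0.5  0.1] w 0.0301 gf 0.0
-32 t 71.6 p [ 0.5041 -0.1802  0.1008] f [-6.1 -0.9  4.4] w 0.0301 gf 3.2
-24 t 72.0 p [ 0.5205 -0.1786  0.1086] f [-0.5  0.4  1.5] w 0.0303 gf 0.4
-16 t 72.3 p [ 0.5359 -0.1766  0.1134] f [-0.6  0.1 -0.4] w 0.03 gf 0.0
-8 t 72.7 p [ 0.5519 -0.1748  0.1167] f [ 0.   0.  -0.1] w 0.0299 gf 0.0
0 t 73.1 p [ 0.5687 -0.1729  0.118 ] f [0.1 0.2 0.5] w 0.0297 gf 0.0
8 t 73.4 p [ 0.5854 -0.171   0.1167] f [0.3 0.2 0.9] w 0.0305 gf 0.0
16 t 73.8 p [ 0.6015 -0.1692  0.1131] f [-0.1 -0.2 -1.1] w 0.0298 gf 0.0
24 t 74.1 p [ 0.6169 -0.1673  0.1072] f [-0.2 -0.4 -0.4] w 0.03 gf 0.0
32 t 74.5 p [ 0.6315 -0.1657  0.0992] f [ 0.8  0.1 -0.3] w 0.03 gf 0.0
40 t 74.8 p [ 0.6448 -0.1642  0.0892] f [-0.3 -0.7  0.9] w 0.0299 gf 0.0
48 t 75.2 p [ 0.6566 -0.1629  0.0775] f [-0.5 -0.3  0.3] w 0.0296 gf 0.0
50 t 75.5 p [ 0.6594 -0.1627  0.0751] f [ 0.2 -0.1 -0. ] w 0.0304 gf 0.0
52 t 75.8 p [ 0.662  -0.1624  0.0717] f [-0.3 -0.2 -1.3] w 0.0299 gf 0.2
54 t 76.1 p [ 0.6633 -0.1622  0.0679] f [-4.1 -0.5  0.3] w 0.0304 gf 2.1
56 t 76.4 p [ 0.6638 -0.1622  0.0645] f [-9.4 -1.5  3.7] w 0.03 gf 4.7
```

Run:
```python
from h import *
manip.set_gripper(.050); p=manip.state()["tool_pos"]; lin(arc(50)+[0,0,-.018],.05); lin(arc(50)+[0,0,.12],.15)
go(np.array([.25,.62,.25]),np.pi/2+.3); s=st()
c=cams.capture("top"); np.savez("top9.npz",**c); P=cloud(c); H,S,V=cv2.split(cv2.cvtColor(c["image"],cv2.COLOR_BGR2HSV)); w=P-C;X=w@FX;Y=w@FY
for b in blobs(((H<8)|(H>172))&(S>130)&(Y<-.12)&(Y>-.22)&(abs(X)<.2),20): q=px2w(c,b[2],.115)[0]-C; print("red",np.round([q@FX,q@FY],4),np.nanmedian(P[b[0]][:,2]))
print("brush",find_brush(c))
t=cv2.resize(c["image"][190:340,60:560],(800,240)); d=cv2.resize(cams.capture("scene")["image"][130:400,100:460],(480,360)); 
o=np.zeros((600,800,3),np.uint8); o[:240]=t; o[240:,:480]=d; z=cv2.resize(c["image"][222:330,450:545],(317,360)); o[240:,480:797]=z; cv2.imwrite("pics/end.png",o)
```

```text
t 81.5 p [0.2509 0.6196 0.25  ] f [-0.4  0.6 -0.2] w 0.05 gf 0.0
red [ 0.0923 -0.1741] 0.11826763629270909
brush (array([0.51544806, 0.35656937]), np.float64(-0.03876135064511591), np.float64(0.20705150757251312))
```

View pics/end.png

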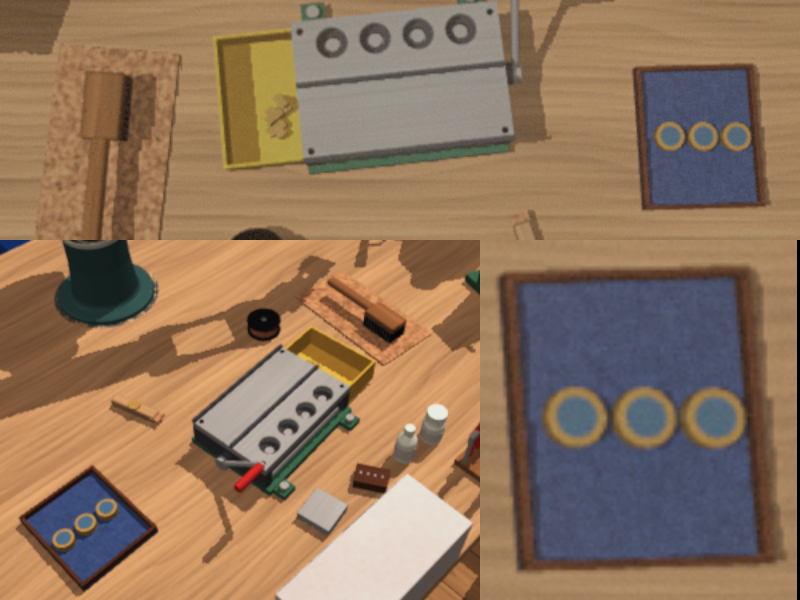

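Run:
```python
from h import *
c=cams.capture("top"); P=cloud(c)
for _ in range(3): P=np.nanmean([P,cloud(cams.capture("top"))],0)
H,S,V=cv2.split(cv2.cvtColor(c["image"],cv2.COLOR_BGR2HSV))
for y in(-.3353,-.3773,-.4193):
    m=np.hypot(P[...,0]-.484,P[...,1]-y)<.013; q=P[m]; a=np.linalg.lstsq(np.c_[q[:,:2]-[.484,y],np.ones(len(q))],q[:,2],rcond=None)[0]; print(y,len(q),"slope",a[:2].round(3),"z",a[2].round(4))
m=(P[...,2]>.0145)&(P[...,2]<.03)&(abs(P[...,0]-.484)<.004)&(P[...,1]<-.29)&(P[...,1]>-.47)
print(np.round(np.sort(P[m][:,1]),4))
```

```text
-0.3353 131 slope [ 0.016 -0.008] z 0.0195
-0.3773 134 slope [-0.014  0.012] z 0.0195
-0.4193 135 slope [-0.001  0.005] z 0.0196
[-0.449  -0.4488 -0.4484 -0.4481 -0.447  -0.4466 -0.4465 -0.4453 -0.4443
 -0.4441 -0.4439 -0.4436 -0.4429 -0.4428 -0.4381 -0.4373 -0.4364 -0.4357
 -0.4354 -0.4354 -0.4337 -0.4331 -0.4331 -0.4322 -0.4319 -0.4312 -0.431
 -0.4307 -0.43   -0.4298 -0.4298 -0.4294 -0.4277 -0.4277 -0.4269 -0.4268
 -0.4257 -0.4255 -0.4254 -0.4251 -0.4244 -0.4237 -0.4235 -0.4229 -0.4218
 -0.4217 -0.4211 -0.421  -0.42   -0.4199 -0.4195 -0.419  -0.4173 -0.417
 -0.4169 -0.4168 -0.4163 -0.4149 -0.4145 -0.4143 -0.4136 -0.4134 -0.4127
 -0.4125 -0.4122 -0.4117 -0.4111 -0.4111 -0.4096 -0.4093 -0.4089 -0.4088
 -0.4086 -0.4076 -0.4073 -0.4073 -0.4064 -0.4054 -0.4047 -0.4047 -0.4041
 -0.4038 -0.4037 -0.4032 -0.4029 -0.4026 -0.4026 -0.4025 -0.3956 -0.395
 -0.3949 -0.3944 -0.3937 -0.3932 -0.3929 -0.3928 -0.3927 -0.3913 -0.3911
 -0.3909 -0.3896 -0.3896 -0.3893 -0.3887 -0.3884 -0.3875 -0.3874 -0.3872
 -0.387  -0.3869 -0.3855 -0.3851 -0.3851 -0.3849 -0.3833 -0.3828 -0.3826
 -0.3812 -0.3811 -0.3811 
[... 397 characters left out ...]
3488 -0.3484
 -0.3468 -0.3467 -0.3465 -0.3464 -0.3451 -0.3447 -0.3444 -0.3444 -0.3443
 -0.3428 -0.3425 -0.3425 -0.3419 -0.3418 -0.3411 -0.3409 -0.3407 -0.3387
 -0.3387 -0.3382 -0.3382 -0.3369 -0.3368 -0.3366 -0.3362 -0.3355 -0.3352
 -0.3341 -0.3339 -0.3329 -0.3329 -0.3327 -0.3319 -0.3309 -0.3307 -0.3307
 -0.3302 -0.3291 -0.329  -0.3286 -0.3286 -0.3273 -0.3268 -0.3265 -0.3261
 -0.3252 -0.3252 -0.3247 -0.3245 -0.3244 -0.3235 -0.3229 -0.3225 -0.3225
 -0.3213 -0.3212 -0.3202 -0.32   -0.3191 -0.3191 -0.3189 -0.3188 -0.3177
 -0.3057 -0.3053 -0.3052 -0.3033 -0.3032 -0.3029 -0.3029 -0.3017 -0.3013
 -0.3012 -0.3009 -0.3006 -0.2996 -0.2995 -0.2994 -0.2992]<stdin>:3: RuntimeWarning: Mean of empty slice
```

All three lie flat at the right height, clear of the walls and of each other.

```bash
python3 -c "
from h import *
print(order.close_job())"
```

```text
the job is handed in; nothing more can be done
None
```

I handed the job in at about 82 s: the three gates are in the scrap tray, the three castings lie flat and face up on the felt, the lever is home, and the brush stands on its mat; pulling the lever over put up to about 90 N on the wrist (limit 120 N), because the fingers end about 21 mm short of the stated TCP and sat too high on the grip.

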